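Hang the lift-off guard flap on the punch rack

TASK

Lift the sheet-metal guard flap out of its parking slot and hang it, standing clearly open, with both its knuckles fully home on the two upright pintle pins of the punch rack; feel for the pins, press only gently and let the flap down rather than drop it. Then swing it shut under the lip of its keeper until it rests against the keeper post, and let go. Do not tip the punches or shift the other things lying about.

Things in the scene. Friction and masses are not known exactly. Their poses are not given: they have to be found in the camera images.
- rack: Fixed steel base plate 150 x 300 x 12 mm. Origin: centre of its underside, x away from the robot, y to the left, z up. On its back half a slotted cast-iron stand (x 6 to 70, y -85 to 85, top z 57 mm) with upright hex punches; hinge post at the front left; keeper at the front right. More than about 50 N between flap and rack does damage.
- rack_post (a point): Rack point (-45, 158, 145), level with the top of the hinge post (22 mm square), whose middle stands 6 to 42 mm from here towards rack -y: clamped somewhere in its slot, in no reading, to be seen or felt; rigid. Two level arms reach 34 mm to -y (9 thick, 12 wide, ends rounded to 7 mm radius about the pin axis), tops at rack z 45 and 135, an upright pin on each end.
- rack_pintle (a point): Rack point (-45, 124, 30). The common vertical axis of both pins is 6 to 42 mm from here towards rack -y (exact in rack x), as the hinge post is clamped; this is the height of the seated flap's origin. Pins 9 mm diameter, 14 mm tall above the arm tops, where the knuckles seat (pin tops at rack z 59 and 149), 1.5 mm chamfer, greased.
- rack_keeper (a point): Rack point (-43, -55, 178), on the keeper post's front (-x) face just under its lip. Post 20 deep, y -70 to -40; lip 6 thick, reaching forward to x -69, 8 mm above the hung flap: the flap cannot be lowered in there, only swung in under it. Shut, the flap lies along rack y, free edge to -y, against this face; it opens to -x, the robot's side.
- flap: Loose sheet-metal guard flap, 0.21 to 0.39 kg: flat upright panel 4 mm thick, 140 high, x 9.5 to 169.5 mm. Origin on the axis of its two knuckles at the height of the panel's lower edge; x along the panel to the free edge, y its normal, z up. Stands in the rest at the start. Hung, it may sag 0.035 rad, swings with under 1 N, springs back up to 0.03 rad and else stays where it is left.
- flap_knuckle (a point): Centre of the lower knuckle's lower face, flap point (0, 0, 15) mm. Both knuckles are upright tubes open at both ends, 20 mm outside, 11.5 mm inside diameter, 14 mm tall, on the flap's axis x = y = 0, lower faces at flap z 15 and 105. The lower one has to come in sideways under the rack's upper arm.
- flap_grip (a point): Centre of the flap's grip tab, flap point (85, 0, 153) mm, near the centre of mass lengthwise. Tab 36 mm long, 10 mm thick, z 135 to 171 mm, on the panel's upper edge: pinch it from above across its thickness.
- rest: Fixed parking slot: base 140 x 70 x 10 mm with two pairs of cheeks leaving a 6.5 mm slot along its x axis, slot floor z 10, cheek tops z 45 mm. The flap stands in it with the same heading, tab over the middle. Origin: centre of its underside. Lift the flap 40 mm or more to clear it.
- punch_a: Loose hex punch 24 mm across, 75 mm tall, upright in the stand; origin at the middle of its foot.
- punch_b: Loose hex punch 26 mm across, 85 mm tall, upright in the stand; origin at the middle of its foot.
- punch_c: Loose hex punch 22 mm across, 70 mm tall, upright in the stand; origin at the middle of its foot.
- die_button: Loose bronze die button, a ring 44 mm across, 28 mm high, on the cabinet top; origin at the middle of its underside.
- shim_case: Loose red plastic shim case 75 x 110 x 28 mm; origin at the middle of its underside.
- set_block: Loose steel block 50 x 30 x 30 mm; origin at the middle of its underside.
- oil: Loose plastic oil bottle 48 mm across, 120 mm tall; origin at the middle of its underside.
Not all that is in view belongs to the job. Of the things like the flap, leave any that is brown, purple or red; of the rest the larger one is meant.

How it is judged:
By the outcome, as a careful person would: the job done as asked, in the order asked, and still so for the second after the job is handed in, with the robot touching nothing.
It also fails if it takes over 67 s, if anything falls off the work surface, if the arm or the gripper's body presses on something with over 40 N, if the wrist force passes 120 N, or if a joint passes its speed limit or range.

ROBOT

A 6-joint arm with a two-finger parallel gripper is mounted at the origin on the work surface. World frame = base frame: x ahead of the robot, y to its left, z up, the work surface at z = 0. Lengths are in mm, angles in rad, forces in N, time in s.
With the tool pointing down it reaches from about 350 to 775 mm from the base axis. Payload 7.3 kg.
Tool frame: the origin (TCP) lies at the very end of the fingers, on their centre line; the grasp point (between the pads) lies 19 mm behind it; z points along the fingers, y is the line along which they close (so a half turn about z gives the same grasp; the last joint's range is limited). The gripper opens to 92 mm and grips with 3 to 60 N. Pads are 19 mm wide; open, the fingers measure 130 mm over their backs; the gripper's body (75 mm by 190 mm) begins 47 mm behind the grasp point.
Start: joints at [1.148, 0.342, 1.524, -0, 1.275, -0.146], TCP at [143.456, 505.04, 226.741] pointing down, gripper open.
Joint ranges: [-2.53, 2.53], [-0.77, 2.02], [0.04, 2.7], [-1, 4.14], [0.28, 2.66], [-3.11, 3.11]. Speed limits (rad/s): [2.57, 2.57, 3.14, 3.14, 3.14, 3.14].

INTERFACE

Orientations are given as [roll, pitch, yaw] about the fixed x, y, z axes, in that order (R = Rz(yaw) Ry(pitch) Rx(roll)).
In Python, from plant import get_obs, vision, workorder gives the robot as it stands.
- The arm moves only by the shell command python3 -m pendant 'ROWS' [OPENING]. ROWS is a JSON object of lists of equal length, an entry for each row: "dp": the shift along the tool's x, y, z in m, a list of three; "rotation": the turn, a rotation vector about the tool's x, y, z in rad, a list of three. A call has 1 to 8 rows; each row is the pose to reach, as a shift and turn from the pose commanded when the call began, along the tool's axes at that moment; what a row does not reach only later rows make up. A row lasts 1/8 s, in which the tool goes at most 62.5 mm and 10.7 degrees, less where a joint would pass 70% of its speed; a pose out of reach is approached as far as the arm can. A call with a gripper value outside its range is refused whole. OPENING is the finger opening in m, from 0 to 0.0918, set as the call begins (- or left out, the last holds). The fingers move at their own pace and stop on an object; the grip force is fixed at half the most. Time passes only in rows, so rows that repeat a pose let the fingers close. It gives the time, the measured TCP pose, the force, the opening and the grip force at its end, in the units of the state.
- get_obs(): the state, without advancing time (a new reading comes with each control period).
- vision.capture(name): name is "scene" or "top" or "wrist"; returns a dict with "pixels" (420x560x3 uint8, red, green, blue), "vfov" (degrees; the focal length in pixels is half the picture's height over the tangent of half this angle, whatever the lens; pixels are square), "cx", "cy" (the principal point, pixels), "dist" ([k1, k2, p1, p2, k3] as OpenCV has them; the pictures are not rectified), "pose" (4x4, takes a point from camera to world coordinates); the wrist camera has in their place "T_tool_cam" (4x4, takes a point from camera to tool coordinates, whose origin is the TCP and whose axes are the flange's). Camera axes: x right, y up, looking along -z (the intrinsics and any distortion apply to the point x, -y, -z); pixel columns grow to the right and rows downward; lengths in mm; the calibration is good to about 2 mm. A picture is of the moment at which its call begins: read the wrist's pose just before it. There is no depth.
- workorder.close_job(): hands the job in; it is judged then, once.
The state is a dict: "time": time; "joint_positions": joint angles; "dq": joint speeds; "tau": joint torques, N m; "tool_pos": TCP position; "tcp_rot": TCP orientation; "contact_force": force on the tool from outside, world axes, zero at the start; "moment": the same for the moment, N m; "grip_width": finger opening in mm; "finger_force": force on a finger pad.
Only numpy, scipy, OpenCV 4.12 (cv2) and the standard library are available. Lean on these libraries where they do the work, as an engineer would, in place of code of your own. Each camera call takes 0.05 s, during which the arm holds its last target. There are 200 camera calls.

## Working session

There is one attempt and no reset: what is moved stays moved. The work goes in short steps, Python scripts to look and compute and a shell command to move; the robot and the scene stay as the last step left them, time stands still between calls to the robot, and variables do not carry over. Pictures are saved under pics/ and viewed, at most 10 in all, crops included, and the job is handed in when it is done.

```bash
ls; mkdir -p pics; python3 - <<'E'
from plant import get_obs, vision
import cv2, numpy as np, pickle
o=get_obs(); print(o)
d={}
for n in ("scene","top","wrist"):
    c=vision.capture(n); d[n]=c
    cv2.imwrite(f"pics/{n}0.png",c["pixels"][:,:,::-1])
    print(n,{k:(np.round(v,4).tolist() if k!="pixels" else 0) for k,v in c.items()})
pickle.dump((o,d),open("cap0.pkl","wb"))
E
```

```text
pics
{'time': 0.0, 'joint_positions': array([ 1.14800216e+00,  3.42733829e-01,  1.52502041e+00,  7.11446561e-07,
        1.27536849e+00, -1.46026071e-01]), 'dq': array([-3.05276317e-04,  3.97312349e-05,  2.84961354e-04, -3.14577020e-04,
       -1.45863829e-03,  2.07779777e-04]), 'tau': array([-3.94624039e-04, -4.31230259e+01, -2.44220066e+01,  7.17854965e-02,
        5.58582775e-02, -1.40252309e-04]), 'tool_pos': array([143.28111156, 504.65444783, 226.03800451]), 'tcp_rot': array([-3.14007897e+00, -2.23310160e-04,  2.86482418e+00]), 'contact_force': array([-0.66766912,  0.89265566, -0.37792412]), 'moment': array([0.00117375, 0.04922152, 0.01262104]), 'finger_force': 0.0, 'grip_width': 91.67391006277094}
scene {'pixels': 0, 'vfov': 43.0854, 'cx': 274.4557, 'cy': 209.7319, 'dist': [0.0157, 0.0, 0.0, 0.0, 0.0], 'pose': [[-0.384, -0.6432, 0.6624, 1635.4872], [0.9233, -0.2696, 0.2734, 443.0574], [0.0027, 0.7166, 0.6974, 1329.2674], [0.0, 0.0, 0.0, 1.0]]}
top {'pixels': 0, 'vfov': 55.7623, 'cx': 274.6156, 'cy': 211.7346, 'dist': [-0.0607, 0.0, 0.0, 0.0, 0.0], 'pose': [[-0.021, 0.9969, -0.0763, 436.3809], [-0.9997, -0.0216, -0.0068, -36.5218], [-0.0085, 0.0762, 0.9971, 1267.7512], [0.0, 0.0, 0.0, 1.0]]}
wrist {'pixels': 0, 'vfov': 66.3069, 'cx': 280.3737, 'cy': 209.3903, 'dist': [-0.0619, 0.0, 0.0, 0.0, 0.0], 'T_tool_cam': [[0.0008, 0.9559, 0.2937, 79.9412], [1.0, -0.0007, -0.0004, -0.3175], [-0.0002, 0.2937, -0.9559, -158.9903], [0.0, 0.0, 0.0, 1.0]]}
```

View pics/scene0.png

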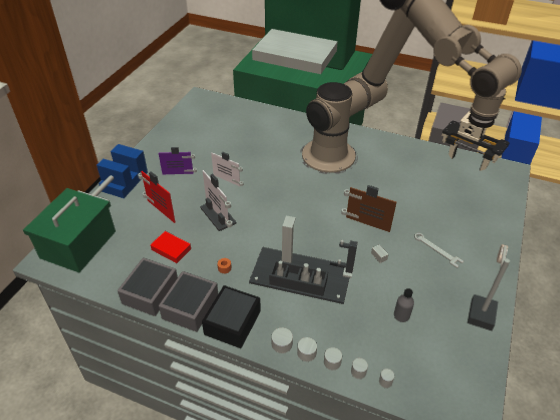

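View pics/top0.png

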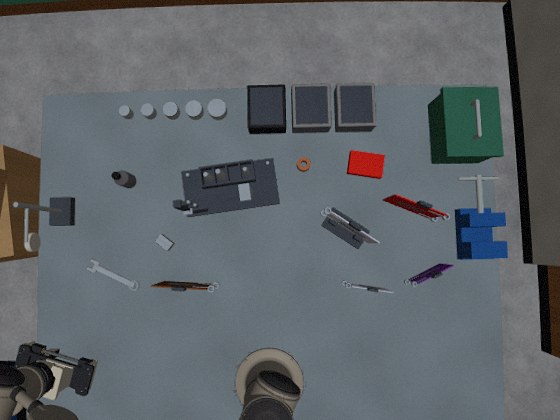

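The flap look-alikes, in scene-image pixels, are brown (370,210), purple (175,162), red (158,195), a small white one (227,168) and a larger white one in the rest (215,197; top image 350,225). I choose the larger white one in the rest. Next is a close crop to check it and to read the rack.

```bash
cat > h.py <<'E'
import numpy as np, cv2, pickle
from scipy.spatial.transform import Rotation as R
def K(c):
    f=210/np.tan(np.radians(c["vfov"])/2); return np.array([[f,0,c["cx"]],[0,f,c["cy"]],[0,0,1]])
F=np.diag([1.,-1,-1])
def pose(c,o=None):
    if "pose" in c: return np.array(c["pose"])
    T=np.eye(4); T[:3,:3]=R.from_euler("xyz",o["tcp_rot"]).as_matrix(); T[:3,3]=o["tool_pos"]
    return T@np.array(c["T_tool_cam"])
def proj(c,P,o=None):
    T=np.linalg.inv(pose(c,o)); P=np.atleast_2d(P).astype(float)
    q=(P@T[:3,:3].T+T[:3,3])@F
    return cv2.projectPoints(q,np.zeros(3),np.zeros(3),K(c),np.array(c["dist"]))[0][:,0]
def ray(c,uv,o=None):
    n=cv2.undistortPoints(np.array([[uv]],float),K(c),np.array(c["dist"]))[0,0]
    T=pose(c,o); d=T[:3,:3]@F@np.array([n[0],n[1],1]); return T[:3,3],d/np.linalg.norm(d)
def onz(c,uv,z,o=None):
    p,d=ray(c,uv,o); return p+d*(z-p[2])/d[2]
def tri(rs):
    A=[];b=[]
    for p,d in rs:
        M=np.eye(3)-np.outer(d,d); A.append(M);b.append(M@p)
    x=np.linalg.lstsq(np.vstack(A),np.hstack(b),rcond=None)[0]
    return x,[np.linalg.norm(np.cross(x-p,d)) for p,d in rs]
E
python3 - <<'E'
from h import *
o,d=pickle.load(open("cap0.pkl","rb"))
def crop(n,x,y,w,h): return cv2.resize(d[n]["pixels"][y:y+h,x:x+w,::-1],(400,300),interpolation=cv2.INTER_CUBIC)
m=np.vstack([np.hstack([crop("top",310,190,80,60),crop("scene",180,160,80,60)]),np.hstack([crop("top",170,147,120,90),crop("scene",245,210,120,90)])])
cv2.imwrite("pics/crops.png",m)
E
```

```text
(no output)
```

View pics/crops.png

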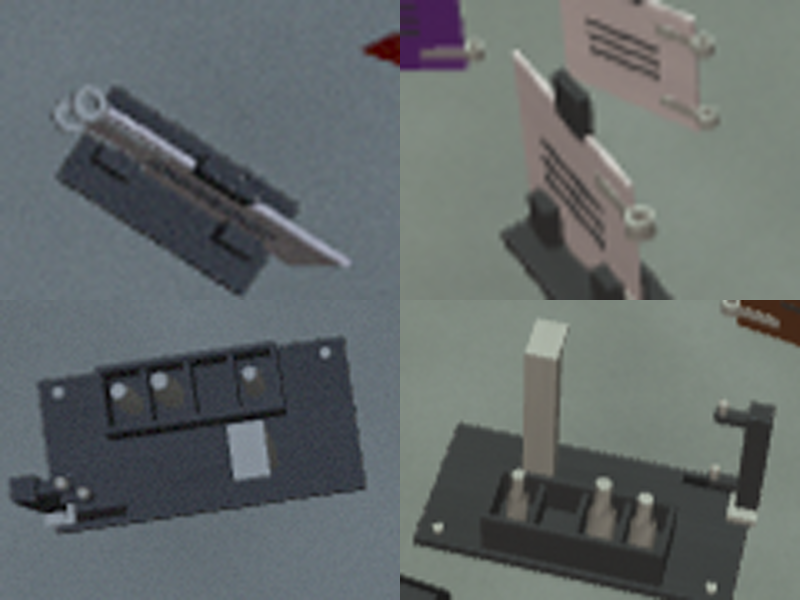

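Top-left and top-right crops: the larger white/pink flap stands in the rest. Its upper knuckle is at top px (328,210.6), the tab at about (355.6,225.6) and the free edge at about (379.6,243). In the lower crops, the rack corners in the top image are about (182,172), (273.5,158), (279.5,203) and (187,217). The pins are at about (188.6,201.6) upper and (194.9,204.9) lower, and the keeper lip is at about (245,191).

```bash
python3 - <<'E'
from h import *
o,d=pickle.load(open("cap0.pkl","rb")); t=d["top"]; s=d["scene"]
np.set_printoptions(precision=1,suppress=True)
for n,uv,z in [("TL",(182,171.6),12),("TR",(273.5,158.4),12),("BR",(279.5,203.4),12),("BL",(187.4,216.6),12),("pinU",(188.6,201.6),149),("pinL",(194.9,204.9),59),("lip",(245,191.4),184),("tab",(355.6,225.6),181),("knU",(328,210.6),129),("free",(379.6,243),150)]:
    print(n,onz(t,uv,z))
sc=lambda x,y:(245+x*.3,210+(y-300)*.3)
sf=lambda x,y:(180+x*.2,160+y*.2)
print("pinU",tri([ray(t,(188.6,201.6)),ray(s,sc(722,408))]))
print("pinL",tri([ray(t,(194.9,204.9)),ray(s,sc(715,471))]))
print("knU",tri([ray(t,(328,210.6)),ray(s,sf(640,217))]))
print("tab",tri([ray(t,(355.6,225.6)),ray(s,sf(573,80))]))
for n,x,y in [("BR",462,424),("TR",415,543),("TL",738,600)]: print("scene",n,onz(s,sc(x,y),12))
E
```

```text
TL [668.4 267.3  12. ]
TR [704.2 -27.9  12. ]
BR [558.7 -44.   12. ]
BL [523.  250.2  12. ]
pinU [556.2 215.3 149. ]
pinL [555.2 216.1  59. ]
lip [577.2  51.2 184. ]
tab [ 476.7 -250.2  181. ]
knU [ 523.5 -182.4  129. ]
free [ 427.3 -322.4  150. ]
pinU (array([534.9, 377.1, 199.7]), [np.float64(170.17592269045798), np.float64(170.17592269045824)])
pinL (array([533.6, 382.1, 125.1]), [np.float64(177.0381059627884), np.float64(177.03810596278876)])
knU (array([495.4, -47.1, 194.4]), [np.float64(127.74530178666708), np.float64(127.74530178666708)])
tab (array([ 451.9, -107.8,  260. ]), [np.float64(126.20978067189739), np.float64(126.20978067189732)])
scene BR [408.9 328.2  12. ]
scene TR [571.4 324.6  12. ]
scene TL [521.2 611.4  12. ]
```

```bash
python3 - <<'E'
from h import *
o,d=pickle.load(open("cap0.pkl","rb")); t=d["top"]; s=d["scene"]
np.set_printoptions(precision=1,suppress=True)
P=[[0,0,0],o["tool_pos"],[620,110,12]]
print(proj(s,P),proj(t,P)); print(s["pose"],t["pose"])
E
```

```text
[[328.2 155.1]
 [466.4 163. ]
 [299.4 273.3]] [[269.3 381.4]
 [ 75.  357.2]
 [230.9 185.4]]
[[  -0.4   -0.6    0.7 1635.5]
 [   0.9   -0.3    0.3  443.1]
 [   0.     0.7    0.7 1329.3]
 [   0.     0.     0.     1. ]] [[  -0.     1.    -0.1  436.4]
 [  -1.    -0.    -0.   -36.5]
 [  -0.     0.1    1.  1267.8]
 [   0.     0.     0.     1. ]]
```

Projection is right. I had left out the 400 px montage offset.

```bash
python3 - <<'E'
from h import *
o,d=pickle.load(open("cap0.pkl","rb")); t=d["top"]; s=d["scene"]
np.set_printoptions(precision=1,suppress=True)
sc=lambda x,y:(245+(x-400)*.3,210+(y-300)*.3)
sf=lambda x,y:(180+(x-400)*.2,160+y*.2)
for n,a,b in [("pinU",(188.6,201.6),sc(722,404)),("pinL",(194.9,204.9),sc(715,466)),("knU",(328,210.6),sf(640,217)),("tab",(355.6,225.6),sf(573,76))]:
    print(n,*tri([ray(t,a),ray(s,b)]))
for n,x,y in [("BR",462,424),("TR",415,543),("TL",738,600)]: print("scene",n,onz(s,sc(x,y),12))
c=[onz(t,p,12) for p in [(182,171.6),(273.5,158.4),(279.5,203.4),(187.4,216.6)]]
print("rack centre",np.mean(c,0),"yaw",np.arctan2(*((c[0]+c[1]-c[2]-c[3])[[1,0]])),"y-axis",np.arctan2(*((c[0]-c[1]+c[3]-c[2])[[1,0]]))-np.pi/2)
print("flap head",np.arctan2(*(onz(t,(379.6,243),150)-onz(t,(328,210.6),129))[[1,0]]))
print(o["tcp_rot"], R.from_euler("xyz",o["tcp_rot"]).as_matrix())
E
```

```text
pinU [556.7 216.8 143.5] [np.float64(0.24775516174195153), np.float64(0.24775516174177803)]
pinL [555.3 217.3  56.1] [np.float64(0.6357420992334357), np.float64(0.635742099233783)]
knU [ 523.5 -182.   125.2] [np.float64(0.863083173362709), np.float64(0.863083173362883)]
tab [ 476.5 -249.1  187.3] [np.float64(0.13537617967388926), np.float64(0.13537617967298862)]
scene BR [562.5 -38.2  12. ]
scene TR [715.6 -19.7  12. ]
scene TL [661.5 277.4  12. ]
rack centre [613.6 111.4  12. ] yaw 0.11339466467548782 y-axis 0.12084451793464468
flap head -2.1726796563321122
[-3.1 -0.   2.9] [[-1.   0.3 -0. ]
 [ 0.3  1.  -0. ]
 [ 0.  -0.  -1. ]]
```

```bash
python3 -m pendant '{"dp":[[-0.03,-0.02,-0.01],[-0.085,-0.055,-0.03],[-0.14,-0.09,-0.05],[-0.2,-0.13,-0.07],[-0.26,-0.17,-0.09],[-0.32,-0.21,-0.104],[-0.38,-0.247,-0.104],[-0.429,-0.278,-0.104]],"rotation":[[0,0,0.17],[0,0,0.35],[0,0,0.52],[0,0,0.7],[0,0,0.87],[0,0,1.05],[0,0,1.22],[0,0,1.4]]}' && python3 -m pendant '{"dp":[[0,0,0],[0,0,0],[0,0,0],[0,0,0]],"rotation":[[0,0,0.17],[0,0,0.34],[0,0,0.495],[0,0,0.495]]}' && python3 - <<'E'
from plant import get_obs, vision
import cv2,pickle
o=get_obs(); c=vision.capture("wrist"); pickle.dump((o,c),open("w1.pkl","wb"))
cv2.imwrite("pics/w1.png",c["pixels"][:,:,::-1]); print(o["tool_pos"],o["tcp_rot"],o["joint_positions"])
E
```

```text
time: 1.15
tool_pos: [448.2, 155.6, 329.0]
tcp_rot: [3.141, -0.001, 1.459]
contact_force: [-1.1, 1.4, -0.2]
grip_width: 92.2
finger_force: 0.0
time: 1.65
tool_pos: [447.1, 157.3, 328.4]
tcp_rot: [-3.141, 0.0, 0.971]
contact_force: [-0.2, 0.6, 0.1]
grip_width: 91.9
finger_force: 0.0
[447.05158035 157.25290358 328.40268102] [-3.14119934e+00  3.09532014e-04  9.71069904e-01] [1.76279649e-01 1.84091407e-01 1.45970688e+00 5.47185278e-05
 1.49829189e+00 7.76002155e-01]
```

View pics/w1.png

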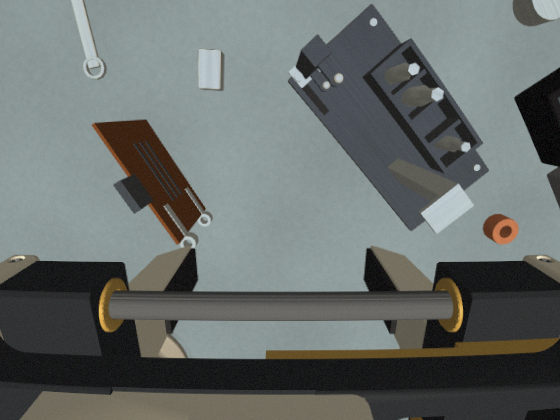

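The wrist view shows the pins at about (339,78) upper and (326,86) lower, rack corners at about (290,75), (373,5), (490,172) and (411,230), and the keeper lip at (446,209).

```bash
python3 - <<'E'
from h import *
np.set_printoptions(precision=1,suppress=True)
o,c=pickle.load(open("w1.pkl","rb"))
g=cv2.cvtColor(c["pixels"],cv2.COLOR_RGB2GRAY); 
# bright pin heads: centroid
def cen(u,v,r=6,th=120):
    p=g[v-r:v+r+1,u-r:u+r+1]; m=p>th; y,x=np.nonzero(m); return (u-r+x.mean(),v-r+y.mean()),m.sum()
for n,u,v,z in [("pinU",339,78,149),("pinL",326,86,59)]:
    k,s=cen(u,v); print(n,k,s,onz(c,k,z,o))
m=((g<85)*255).astype(np.uint8); m[245:]=0
m=cv2.morphologyEx(m,cv2.MORPH_CLOSE,np.ones((9,9)))
cs,_=cv2.findContours(m,cv2.RETR_EXTERNAL,cv2.CHAIN_APPROX_NONE)
for k in cs:
    if cv2.contourArea(k)>4000: print(cv2.boundingRect(k),cv2.approxPolyDP(k,4,True)[:,0].tolist())
P=[onz(c,p,12,o) for p in [(290,76),(373,4),(490,172),(411,230)]]
for p in P: print(p)
print([np.linalg.norm(P[i]-P[(i+1)%4]) for i in range(4)],np.mean(P,0))
print("lip",onz(c,(446,209),184,o))
E
```

```text
pinU (np.float64(338.25), np.float64(77.69444444444444)) 72 [557.  217.2 149. ]
pinL (np.float64(326.0), np.float64(84.5)) 44 [557.3 217.5  59. ]
(93, 120, 112, 123) [[95, 123], [126, 169], [126, 177], [114, 184], [133, 211], [152, 206], [179, 242], [204, 207], [146, 120]]
(288, 5, 200, 225) [[370, 5], [331, 41], [317, 35], [303, 48], [296, 65], [298, 77], [288, 82], [411, 229], [424, 219], [421, 208], [437, 195], [393, 171], [394, 160], [428, 169], [464, 189], [487, 169], [477, 155], [480, 139], [412, 40], [398, 41]]
[529.1 254.4  12. ]
[671.8 268.7  12. ]
[708.9 -29.6  12. ]
[561.8 -43.6  12. ]
[np.float64(143.3612115487369), np.float64(300.6020778195312), np.float64(147.72743735622169), np.float64(299.8058834930159)] [617.9 112.4  12. ]
lip [576.5  52.5 184. ]
```

Pin at about (557, 217.3), agreeing between the top and wrist views; rack yaw about 0.117. Now over the flap.

```bash
python3 -m pendant '{"dp":[[-0.03,0.024,0.01],[-0.075,0.06,0.02],[-0.12,0.096,0.03],[-0.165,0.132,0.04],[-0.21,0.168,0.05],[-0.255,0.204,0.06],[-0.295,0.236,0.068],[-0.32,0.2545,0.068]],"rotation":[[0,0,0],[0,0,0],[0,0,0],[0,0,0],[0,0,0],[0,0,0],[0,0,0],[0,0,0]]}' && python3 -m pendant '{"dp":[[0,0,0],[0,0,0]],"rotation":[[0,0,0],[0,0,0]]}' && python3 - <<'E'
from plant import get_obs, vision
import cv2,pickle
o=get_obs(); c=vision.capture("wrist"); pickle.dump((o,c),open("w2.pkl","wb"))
cv2.imwrite("pics/w2.png",c["pixels"][:,:,::-1]); print(o["tool_pos"],o["tcp_rot"],o["joint_positions"])
E
```

```text
time: 2.7
tool_pos: [475.6, -252.6, 259.5]
tcp_rot: [-3.14, 0.0, 0.971]
contact_force: [-0.9, 0.8, 0.6]
grip_width: 92.1
finger_force: 0.0
time: 2.95
tool_pos: [476.0, -249.8, 260.5]
tcp_rot: [-3.141, -0.0, 0.972]
contact_force: [-0.7, 0.3, 0.3]
grip_width: 91.8
finger_force: 0.0
[ 476.01121748 -249.76337923  260.49538374] [-3.14093234e+00 -4.42009270e-04  9.71509867e-01] [-6.26072954e-01  3.41640584e-01  1.42992918e+00  4.32801152e-04
  1.37069482e+00 -2.68728094e-02]
```

View pics/w2.png

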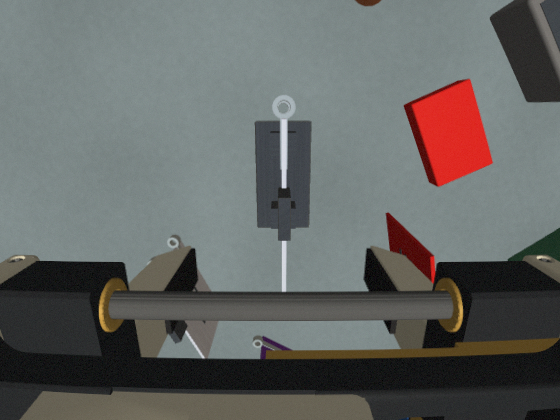

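The wrist view shows the flap's upper knuckle at (284,107). Its panel runs straight down at column 284, with the tab at about (284,190–240), so the heading matches the tool. Next I measure the centring.

```bash
python3 - <<'E'
from h import *
np.set_printoptions(precision=2,suppress=True)
o,c=pickle.load(open("w2.pkl","rb"))
g=cv2.cvtColor(c["pixels"],cv2.COLOR_RGB2GRAY).astype(float)
RT=R.from_euler("xyz",o["tcp_rot"]).as_matrix()
tool=lambda p:RT.T@(p-o["tool_pos"])
for v in (135,150,165,250,265,280):
    r=g[v,265:300]; w=np.clip(r-175,0,None); u=265+(w*np.arange(35)).sum()/w.sum(); print(v,u,tool(onz(c,(u,v),150,o)))
m=(g[92:122,268:300]>165).astype(np.uint8); y,x=np.nonzero(m[:,:]); k=np.column_stack([x,y]).astype(np.int32)
(cc,r)=cv2.minEnclosingCircle(k); u=(268+cc[0],92+cc[1]); print(u,r,onz(c,u,129,o),tool(onz(c,u,129,o)))
t=g[225:245,270:298]; print(tool(onz(c,(284,239.5),181,o)))
E
```

```text
135 283.57971014492756 [ 60.39   2.43 110.52]
150 283.5339805825243 [ 48.14   2.44 110.52]
165 283.4896907216495 [ 35.59   2.44 110.51]
250 283.4649681528662 [-42.3    2.71 110.47]
265 283.4620253164557 [-57.48   2.76 110.47]
280 283.44594594594594 [-73.18   2.81 110.46]
(283.5, 108.0) 13.238302230834961 [ 524.26 -183.39  129.  ] [ 81.96   2.49 131.53]
[-19.17   2.77  79.49]
```

```bash
python3 -m pendant '{"dp":[[-0.001,0.0026,0.02],[-0.001,0.0026,0.045],[-0.001,0.0026,0.07],[-0.001,0.0026,0.09],[-0.001,0.0026,0.105],[-0.001,0.0026,0.115],[-0.001,0.0026,0.1165],[-0.001,0.0026,0.1165]],"rotation":[[0,0,0],[0,0,0],[0,0,0],[0,0,0],[0,0,0],[0,0,0],[0,0,0],[0,0,0]]}' && python3 -m pendant '{"dp":[[0,0,0],[0,0,0],[0,0,0],[0,0,0],[0,0,0],[0,0,0],[0,0,0],[0,0,0]],"rotation":[[0,0,0],[0,0,0],[0,0,0],[0,0,0],[0,0,0],[0,0,0],[0,0,0],[0,0,0]]}' 0.0 && python3 -c "
from plant import get_obs as g
o=g();print(o['contact_force'],o['moment'])"
```

```text
time: 4.0
tool_pos: [478.0, -252.9, 144.6]
tcp_rot: [3.141, -0.0, 0.97]
contact_force: [-0.3, 0.2, 0.4]
grip_width: 92.0
finger_force: 0.0
time: 5.0
tool_pos: [477.7, -252.8, 144.1]
tcp_rot: [-3.142, -0.0, 0.97]
contact_force: [-0.3, -0.5, 0.6]
grip_width: 16.6
finger_force: 0.0
[-0.29554206 -0.49234821  0.64564426] [-0.10727293  0.11864146  0.00377567]
```

```bash
python3 -m pendant '{"dp":[[0,0,0],[0,0,0],[0,0,0],[0,0,0]],"rotation":[[0,0,0],[0,0,0],[0,0,0],[0,0,0]]}' && python3 -m pendant '{"dp":[[0,0,-0.003],[0,0,-0.01],[0,0,-0.02],[0,0,-0.032],[0,0,-0.044],[0,0,-0.055],[0,0,-0.06],[0,0,-0.06]],"rotation":[[0,0,0],[0,0,0],[0,0,0],[0,0,0],[0,0,0],[0,0,0],[0,0,0],[0,0,0]]}' && python3 - <<'E'
from plant import get_obs, vision
import cv2,pickle
o=get_obs(); c=vision.capture("wrist"); pickle.dump((o,c),open("w3.pkl","wb"))
cv2.imwrite("pics/w3.png",c["pixels"][:,:,::-1]); print(o["tool_pos"],o["tcp_rot"],o["contact_force"],o["moment"])
E
```

```text
time: 5.5
tool_pos: [477.7, -252.7, 144.1]
tcp_rot: [-3.141, -0.0, 0.97]
contact_force: [0.1, -0.7, 0.1]
grip_width: 9.8
finger_force: 30.0
time: 6.5
tool_pos: [477.8, -252.8, 204.4]
tcp_rot: [3.141, -0.0, 0.97]
contact_force: [0.5, -0.1, -3.3]
grip_width: 9.9
finger_force: 30.0
[ 477.75060761 -252.8369234   204.40840023] [ 3.14108572e+00 -7.55474549e-05  9.69772311e-01] [ 0.54564851 -0.05529004 -3.30996913] [-0.08529149  0.16318473 -0.04768257]
```

View pics/w3.png

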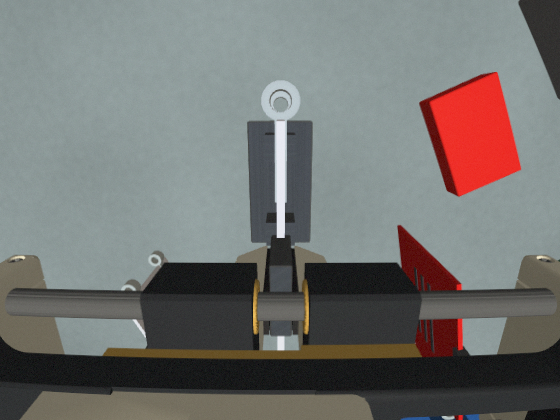

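The flap is held and clear of the rest. Its upper knuckle ring is centred at about (280,100), and the lower ring shows concentrically inside it. Next I compute the knuckle in the tool frame and the shift to the pins.

```bash
python3 - <<'E'
from h import *
np.set_printoptions(precision=2,suppress=True)
o,c=pickle.load(open("w3.pkl","rb"))
g=cv2.cvtColor(c["pixels"],cv2.COLOR_RGB2GRAY).astype(float)
RT=R.from_euler("xyz",o["tcp_rot"]).as_matrix()
tool=lambda p:RT.T@(p-o["tool_pos"])
zt=o["tool_pos"][2]-134+119
# outer edge: radial gradient at angles away from the panel
u0=np.array([280.,100.]); G=cv2.GaussianBlur(g,(0,0),.8)
for it in range(2):
  pts=[]
  for a in np.radians(np.arange(-220,41,10)):
    rr=np.arange(15,25,.25); q=u0+np.outer(rr,[np.cos(a),np.sin(a)])
    s=cv2.remap(G.astype(np.float32),q[:,:1].astype(np.float32),q[:,1:].astype(np.float32),1)[:,0]
    k=np.argmin(np.diff(s)); pts.append(q[k])
  pts=np.array(pts); (e,ax,_)=cv2.fitEllipse(pts.astype(np.float32)); u0=np.array(e)
print(e,ax, "radius mm",np.linalg.norm(tool(onz(c,(e[0]+ax[0]/2,e[1]),zt,o))-tool(onz(c,e,zt,o))))
k=onz(c,e,zt,o); print("knuckle world",k,"tool",tool(k))
pin=np.array([557,217.3,0]); d=pin-k; d[2]=0; print("shift world",d,"tool",RT.T@d)
lip=[onz(c,(0,0),0,o)]
for rx,ry in [(-69,-40),(-69,-70)]:
    a=.117; ctr=pin[:2]; dx,dy=rx+45,ry-110.6
    print("lip",ctr+[np.cos(a)*dx-np.sin(a)*dy,np.sin(a)*dx+np.cos(a)*dy])
E
```

```text
(280.21453857421875, 100.05318450927734) (39.0256233215332, 40.39896011352539) radius mm 10.071513012249424
knuckle world [ 525.49 -182.71  189.41] tool [84.83 -0.29 15.01]
shift world [ 31.51 400.01   0.  ] tool [ 347.73 -200.21   -0.08]
lip [550.74  64.93]
lip [554.25  35.13]
```

```bash
python3 -m pendant '{"dp":[[0.015,-0.01,0],[0.05,-0.035,0],[0.1,-0.07,0],[0.15,-0.105,0],[0.2,-0.14,0],[0.245,-0.17,0],[0.275,-0.19,0],[0.288,-0.2,0]],"rotation":[[0,0,0],[0,0,0],[0,0,0],[0,0,0],[0,0,0],[0,0,0],[0,0,0],[0,0,0]]}' && python3 -m pendant '{"dp":[[0,0,0],[0,0,0],[0,0,0]],"rotation":[[0,0,0],[0,0,0],[0,0,0]]}' && python3 - <<'E'
from plant import get_obs, vision
import cv2,pickle
o=get_obs(); c=vision.capture("wrist"); pickle.dump((o,c),open("w4.pkl","wb"))
cv2.imwrite("pics/w4.png",cv2.resize(c["pixels"][0:210,160:440,::-1],(800,600),interpolation=cv2.INTER_CUBIC)); print(o["tool_pos"],o["tcp_rot"],o["contact_force"],o["moment"])
E
```

```text
time: 7.55
tool_pos: [474.5, 100.3, 203.8]
tcp_rot: [-3.141, 0.0, 0.973]
contact_force: [0.1, -1.0, -2.3]
grip_width: 9.8
finger_force: 30.0
time: 7.92
tool_pos: [475.7, 96.7, 204.1]
tcp_rot: [-3.142, 0.0, 0.968]
contact_force: [0.8, 0.8, -2.7]
grip_width: 9.8
finger_force: 30.0
[475.67313907  96.74220657 204.06536703] [-3.14156411e+00  2.11042485e-04  9.68104274e-01] [ 0.82613642  0.8433405  -2.74535799] [-0.13193728  0.13033087  0.01945437]
```

View pics/w4.png

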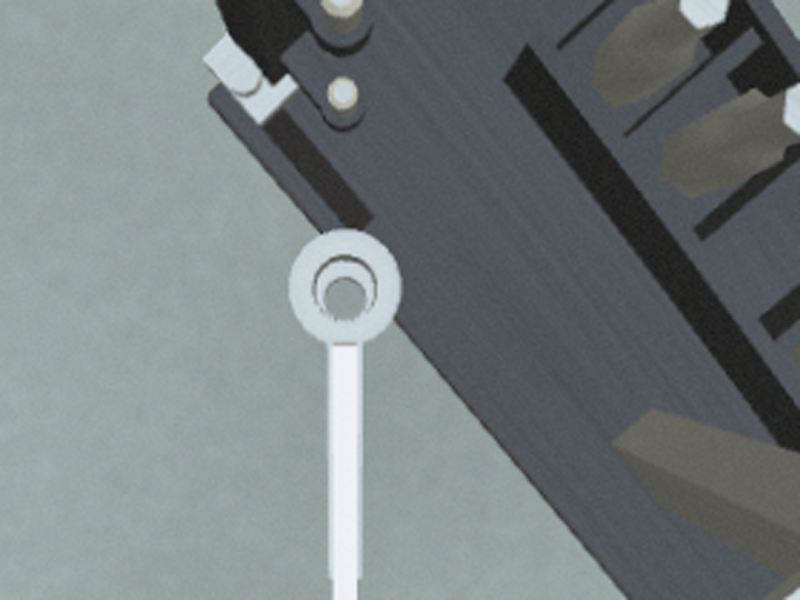

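The crop shows the upper knuckle at (280.7,100.5), the lower pin at (279.7,32.9) and the upper pin at about (279.7,1.7), nearly in one column.

```bash
cat >> h.py <<'E'
def ring(c,u0,r0,r1,a0,a1,sign=-1):
    g=cv2.GaussianBlur(cv2.cvtColor(c["pixels"],cv2.COLOR_RGB2GRAY).astype(np.float32),(0,0),.8); u0=np.array(u0,float)
    for it in range(3):
        pts=[]
        for a in np.radians(np.arange(a0,a1,10)):
            q=(u0+np.outer(np.arange(r0,r1,.25),[np.cos(a),np.sin(a)])).astype(np.float32)
            s=cv2.remap(g,q[:,:1],q[:,1:],1)[:,0]; pts.append(q[np.argmax(sign*np.diff(s))])
        e,ax,_=cv2.fitEllipse(np.array(pts,np.float32)); u0=np.array(e)
    return e,ax
def tool(o,p): return R.from_euler("xyz",o["tcp_rot"]).as_matrix().T@(p-o["tool_pos"])
E
python3 - <<'E'
from h import *
np.set_printoptions(precision=2,suppress=True)
o,c=pickle.load(open("w4.pkl","rb")); z=o["tool_pos"][2]
e,ax=ring(c,(280.7,100.5),15,25,-220,41); k=onz(c,e,z-15,o); print("kn",e,ax,tool(o,k))
# lower knuckle seen through bore: lower face at flap z15 -> tool z 119
print("low bore",tool(o,onz(c,(160+345/2.857,299/2.857),z-119,o)))
e,ax=ring(c,(279.7,32.9),2,9,0,360); p=onz(c,e,58.5,o); print("pinL",e,ax,p,tool(o,p))
p2=onz(c,(279.7,1.7),149,o); print("pinU",p2,tool(o,p2))
print("shift",tool(o,p)-tool(o,k))
E
```

```text
kn (280.18951416015625, 100.128173828125) (38.89491271972656, 40.180885314941406) [84.79 -0.3  14.98]
low bore [ 84.51   0.1  118.98]
pinL (279.4511413574219, 32.23786926269531) (10.240835189819336, 10.460470199584961) [557.22 217.14  58.5 ] [145.44  -1.07 145.53]
pinU [556.02 214.68 149.  ] [142.71  -0.66  55.04]
shift [ 60.65  -0.76 130.55]
```

```bash
python3 -m pendant '{"dp":[[0.005,0,0.002],[0.013,-0.0005,0.007],[0.022,-0.0007,0.012],[0.03,-0.0007,0.016],[0.034,-0.0007,0.018],[0.035,-0.0007,0.018],[0.035,-0.0007,0.018],[0.035,-0.0007,0.018]],"rotation":[[0,0,0],[0,0,0],[0,0,0],[0,0,0],[0,0,0],[0,0,0],[0,0,0],[0,0,0]]}' && python3 - <<'E'
from plant import get_obs, vision
import cv2
from h import *
np.set_printoptions(precision=2,suppress=True)
o=get_obs(); c=vision.capture("wrist"); pickle.dump((o,c),open("w5.pkl","wb")); z=o["tool_pos"][2]
print(o["tool_pos"],o["tcp_rot"],o["contact_force"])
e,ax=ring(c,(280.2,100.1),15,25,-220,41); k=onz(c,e,z-15,o); print("kn",e,ax,tool(o,k))
RT=R.from_euler("xyz",o["tcp_rot"]).as_matrix()
for n,zz in (("L",58.5),("U",148.5)):
    g0=proj(c,[557.2,217.1,zz],o)[0]; print(n,g0)
    e,ax=ring(c,g0,2,11,0,360); p=onz(c,e,zz,o); print("pin",n,e,ax,p,tool(o,p)-tool(o,k))
cv2.imwrite("pics/w5.png",cv2.resize(c["pixels"][0:150,180:380,::-1],(800,600),interpolation=cv2.INTER_CUBIC))
E
```

```text
time: 8.98
tool_pos: [494.8, 127.0, 186.3]
tcp_rot: [3.141, -0.0, 0.97]
contact_force: [0.7, -0.0, -3.5]
grip_width: 9.5
finger_force: 30.0
[494.81 126.97 186.33] [ 3.14 -0.    0.97] [ 0.69 -0.04 -3.51]
kn (280.2264709472656, 100.180908203125) (39.022071838378906, 39.69205093383789) [84.76 -0.29 15.02]
L [281.19  73.73]
pin L (281.4292297363281, 75.39826202392578) (6.204586505889893, 11.095122337341309) [556.62 215.9   58.5 ] [ 23.51   0.93 112.83]
U [281.61  55.95]
pin U (281.762939453125, 56.10850143432617) (15.695582389831543, 16.83713722229004) [557.22 216.98 148.5 ] [24.76  0.84 22.83]
```

View pics/w5.png

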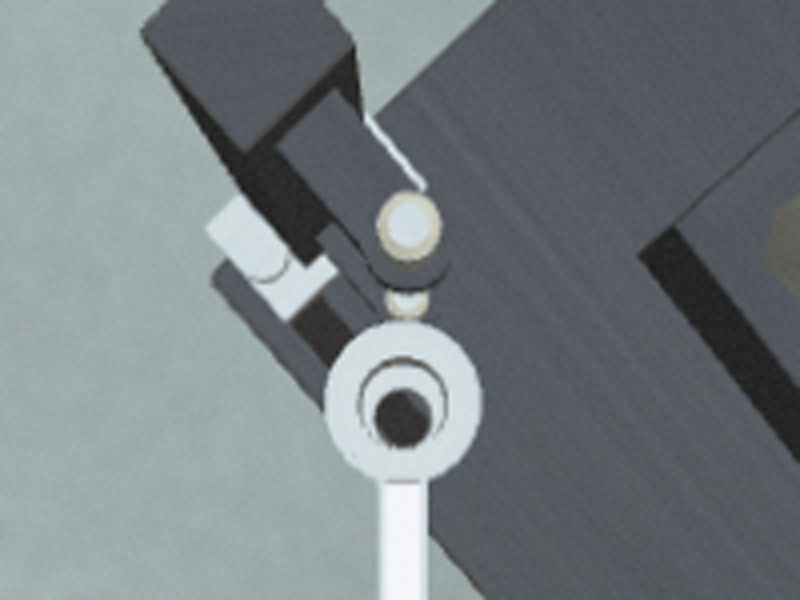

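The upper pin is at (282,56) and the knuckle at (280.2,100.2). The remaining shift is about 25.0 mm in x and +0.7 mm in y, and the lower-pin measurement agrees. I go over the pins, still 8 mm above them, and look through the bore.

```bash
python3 -m pendant '{"dp":[[0.004,0.0003,0],[0.01,0.0007,0],[0.016,0.0007,0],[0.021,0.0007,0],[0.024,0.0007,0.001],[0.025,0.0007,0.002],[0.025,0.0007,0.003],[0.025,0.0007,0.003]],"rotation":[[0,0,0],[0,0,0],[0,0,0],[0,0,0],[0,0,0],[0,0,0],[0,0,0],[0,0,0]]}' && python3 -m pendant '{"dp":[[0,0,0],[0,0,0]],"rotation":[[0,0,0],[0,0,0]]}' && python3 - <<'E'
from plant import get_obs, vision
import cv2
from h import *
np.set_printoptions(precision=2,suppress=True)
o=get_obs(); c=vision.capture("wrist"); pickle.dump((o,c),open("w6.pkl","wb")); z=o["tool_pos"][2]
print(o["tool_pos"],o["tcp_rot"],o["contact_force"],o["moment"])
e,ax=ring(c,(280.2,100.1),15,25,-220,41); k=onz(c,e,z-15,o); print("kn",e,ax,tool(o,k))
cv2.imwrite("pics/w6.png",cv2.resize(c["pixels"][70:130,240:320,::-1],(800,600),interpolation=cv2.INTER_CUBIC))
E
```

```text
time: 10.02
tool_pos: [509.4, 147.2, 183.0]
tcp_rot: [-3.141, 0.0, 0.97]
contact_force: [1.1, -0.3, -2.9]
grip_width: 9.5
finger_force: 30.0
time: 10.28
tool_pos: [509.5, 147.3, 183.2]
tcp_rot: [3.142, -0.0, 0.97]
contact_force: [0.3, 0.0, -2.2]
grip_width: 9.8
finger_force: 30.0
[509.53 147.29 183.21] [ 3.14 -0.    0.97] [ 0.29  0.04 -2.21] [-0.12  0.09 -0.04]
kn (279.8626708984375, 99.46195220947266) (38.590152740478516, 40.49373245239258) [85.12 -0.47 15.01]
```

View pics/w6.png

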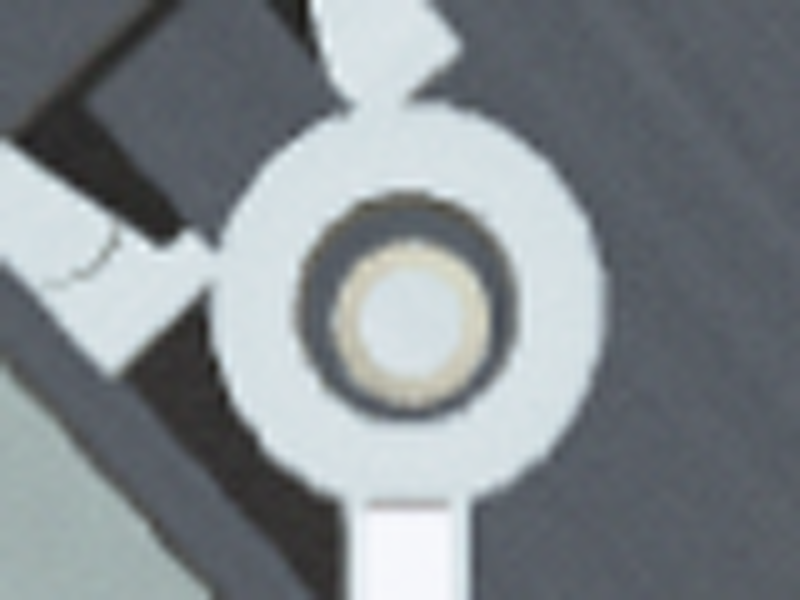

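Through the bore, the pin's top face is centred at (281.0,102.0) and its chamfer base at (281.2,102.2). The ring centre is about (280.8,100.2). I convert both at their own heights.

```bash
python3 - <<'E'
from h import *
np.set_printoptions(precision=2,suppress=True)
o,c=pickle.load(open("w6.pkl","rb")); z=o["tool_pos"][2]
e,ax=ring(c,(280.8,100.2),15,24,-30,60); print(e,ax)
for uv in [(280.8,100.2)]: k=tool(o,onz(c,uv,z-15,o)); print("kn",k)
for uv,zz in [((281,102),149),((281.2,102.2),147.5)]: print("pin",tool(o,onz(c,uv,zz,o))-k)
e,ax=ring(c,(281.1,102.1),5,9.5,0,360); print(e,ax,tool(o,onz(c,e,147.5,o))-k)
E
```

```text
(214.78343200683594, 82.51941680908203) (74.90107727050781, 197.69970703125)
kn [84.76  0.01 15.01]
pin [-0.38  0.14 19.21]
pin [-0.45  0.26 20.71]
(280.64154052734375, 101.5869140625) (15.2671480178833, 15.680732727050781) [-0.11 -0.07 20.71]
```

Aligned to within 0.3 mm. I descend in small steps, watching the force.

```bash
python3 -m pendant '{"dp":[[-0.0003,0,0.001],[-0.0003,0,0.0025],[-0.0003,0,0.004],[-0.0003,0,0.005],[-0.0003,0,0.006],[-0.0003,0,0.007],[-0.0003,0,0.008],[-0.0003,0,0.008]],"rotation":[[0,0,0],[0,0,0],[0,0,0],[0,0,0],[0,0,0],[0,0,0],[0,0,0],[0,0,0]]}' && python3 -c "
from plant import get_obs as g
o=g();print(o['contact_force'],o['moment'],o['tool_pos'])"
```

```text
time: 11.32
tool_pos: [509.3, 147.1, 175.1]
tcp_rot: [-3.141, 0.0, 0.97]
contact_force: [-0.7, -1.0, -3.2]
grip_width: 9.5
finger_force: 30.0
[-0.70720645 -0.98283797 -3.2007969 ] [-0.08932035  0.08907554  0.03031182] [509.30715673 147.08798685 175.06428213]
```

```bash
python3 -m pendant '{"dp":[[0,0,0.001],[0,0,0.002],[0,0,0.003],[0,0,0.004],[0,0,0.005],[0,0,0.006],[0,0,0.007],[0,0,0.007]],"rotation":[[0,0,0],[0,0,0],[0,0,0],[0,0,0],[0,0,0],[0,0,0],[0,0,0],[0,0,0]]}' && python3 -m pendant '{"dp":[[0,0,0.0005],[0,0,0.001],[0,0,0.0015],[0,0,0.002],[0,0,0.0025],[0,0,0.003],[0,0,0.003],[0,0,0.003]],"rotation":[[0,0,0],[0,0,0],[0,0,0],[0,0,0],[0,0,0],[0,0,0],[0,0,0],[0,0,0]]}' && python3 -c "
from plant import get_obs as g
o=g();print(o['contact_force'],o['moment'],o['tool_pos'])"
```

```text
time: 12.32
tool_pos: [509.3, 147.1, 168.1]
tcp_rot: [-3.141, 0.0, 0.97]
contact_force: [1.0, 0.3, -2.7]
grip_width: 9.6
finger_force: 30.0
time: 13.32
tool_pos: [509.4, 147.1, 165.2]
tcp_rot: [3.142, -0.0, 0.97]
contact_force: [0.0, 0.1, -3.4]
grip_width: 10.0
finger_force: 30.0
[ 0.01925574  0.06368659 -3.40462477] [-0.12018651  0.15134381 -0.03263859] [509.36891668 147.07050302 165.16055075]
```

```bash
python3 -m pendant '{"dp":[[0,0,0.0003],[0,0,0.0005],[0,0,0.0007],[0,0,0.0009],[0,0,0.0011],[0,0,0.0012],[0,0,0.0012],[0,0,0.0012]],"rotation":[[0,0,0],[0,0,0],[0,0,0],[0,0,0],[0,0,0],[0,0,0],[0,0,0],[0,0,0]]}'
```

```text
time: 14.32
tool_pos: [509.4, 147.1, 164.1]
tcp_rot: [3.141, -0.0, 0.97]
contact_force: [-0.1, 0.1, -1.8]
grip_width: 9.9
finger_force: 30.0
```

```bash
python3 -m pendant '{"dp":[[0,0,0.0002],[0,0,0.0004],[0,0,0.0006],[0,0,0.0006],[0,0,0.0006]],"rotation":[[0,0,0],[0,0,0],[0,0,0],[0,0,0],[0,0,0]]}'
```

```text
time: 14.95
tool_pos: [509.6, 147.1, 163.8]
tcp_rot: [3.141, -0.001, 0.97]
contact_force: [-1.4, -1.3, 4.9]
grip_width: 9.7
finger_force: 30.0
```

The knuckles are seated: contact at TCP z 163.8 against 164 expected, about 8 N change in force. I ease off, open moderately and go up.

```bash
python3 -m pendant '{"dp":[[0,0,-0.0003],[0,0,-0.0003]],"rotation":[[0,0,0],[0,0,0]]}' && python3 -m pendant '{"dp":[[0,0,0],[0,0,0],[0,0,0],[0,0,0]],"rotation":[[0,0,0],[0,0,0],[0,0,0],[0,0,0]]}' 0.04 && python3 -m pendant '{"dp":[[0,0,-0.01],[0,0,-0.03],[0,0,-0.055],[0,0,-0.08],[0,0,-0.1],[0,0,-0.11],[0,0,-0.11],[0,0,-0.11]],"rotation":[[0,0,0],[0,0,0],[0,0,0],[0,0,0],[0,0,0],[0,0,0],[0,0,0],[0,0,0]]}' && python3 - <<'E'
from plant import get_obs, vision
import cv2
from h import *
o=get_obs(); c=vision.capture("wrist"); s=vision.capture("scene"); pickle.dump((o,c,s),open("w7.pkl","wb"))
print(o["tool_pos"],o["tcp_rot"],o["contact_force"])
a=cv2.resize(c["pixels"][0:300,80:480,::-1],(400,300)); b=cv2.resize(s["pixels"][200:300,240:373,::-1],(400,300),interpolation=cv2.INTER_CUBIC)
cv2.imwrite("pics/w7.png",np.hstack([a,b]))
E
```

```text
time: 15.2
tool_pos: [509.6, 147.2, 163.8]
tcp_rot: [3.141, -0.001, 0.97]
contact_force: [-0.5, -0.7, 4.1]
grip_width: 9.7
finger_force: 30.0
time: 15.7
tool_pos: [509.2, 147.1, 163.5]
tcp_rot: [-3.141, 0.0, 0.97]
contact_force: [0.4, -1.5, 0.6]
grip_width: 39.3
finger_force: 0.0
time: 16.7
tool_pos: [508.9, 147.0, 272.8]
tcp_rot: [-3.14, 0.001, 0.97]
contact_force: [-0.3, -0.3, 0.1]
grip_width: 40.2
finger_force: 0.0
[508.94521183 147.01543068 272.83132255] [-3.14043880e+00  9.79984887e-04  9.69812384e-01] [-0.25208612 -0.29108866  0.12763036]
```

View pics/w7.png

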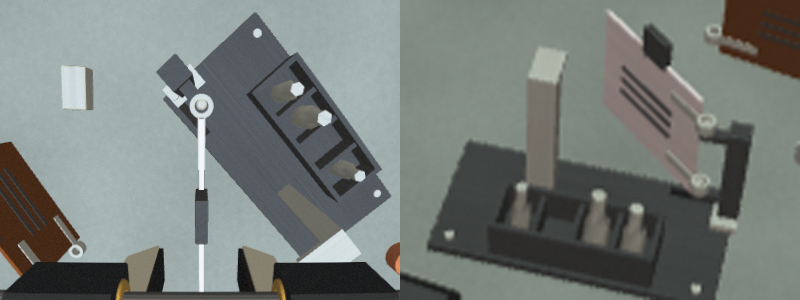

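The left view shows the pin filling the knuckle bore at (202,104) and the flap still 41° open. In the right (scene) view both knuckles sit on their arms and the punches stand. Now I close the fingers and go to the open side at flap x≈125, 25 mm off the panel.

```bash
python3 -m pendant '{"dp":[[-0.01,-0.012,0],[-0.025,-0.03,0],[-0.04,-0.046,0.01],[-0.04,-0.046,0.035],[-0.04,-0.046,0.065],[-0.04,-0.046,0.095],[-0.04,-0.046,0.12],[-0.04,-0.046,0.128]],"rotation":[[0,0,0],[0,0,0],[0,0,0],[0,0,0],[0,0,0],[0,0,0],[0,0,0],[0,0,0]]}' 0.0 && python3 -m pendant '{"dp":[[0,0,0],[0,0,0]],"rotation":[[0,0,0],[0,0,0]]}'
```

```text
time: 17.8
tool_pos: [447.7, 139.9, 144.0]
tcp_rot: [-3.139, 0.002, 0.97]
contact_force: [0.7, -0.3, 0.6]
grip_width: 0.4
finger_force: 0.0
time: 18.05
tool_pos: [449.4, 140.2, 146.5]
tcp_rot: [3.14, -0.001, 0.97]
contact_force: [1.1, 0.8, -0.8]
grip_width: 0.4
finger_force: 0.0
```

```bash
python3 -m pendant '{"dp":[[0,0.008,0],[0,0.016,0],[-0.0005,0.022,0],[-0.0008,0.027,0],[-0.0013,0.033,0],[-0.0018,0.039,0],[-0.0021,0.044,0],[-0.0023,0.047,0]],"rotation":[[0,0,0],[0,0,0],[0,0,0],[0,0,-0.02],[0,0,-0.07],[0,0,-0.12],[0,0,-0.16],[0,0,-0.18]]}' && python3 -m pendant '{"dp":[[0,0,0],[0,0,0]],"rotation":[[0,0,0],[0,0,0]]}' && python3 - <<'E'
from plant import get_obs, vision
from h import *
o=get_obs(); print(o["tool_pos"],o["tcp_rot"],o["contact_force"])
t=vision.capture("top"); s=vision.capture("scene")
a=cv2.resize(t["pixels"][140:260,160:320,::-1],(400,300),interpolation=cv2.INTER_CUBIC); b=cv2.resize(s["pixels"][180:300,230:390,::-1],(400,300),interpolation=cv2.INTER_CUBIC)
cv2.imwrite("pics/w8.png",np.hstack([a,b]))
E
```

```text
time: 19.05
tool_pos: [486.5, 111.4, 145.6]
tcp_rot: [-3.141, -0.0, 1.151]
contact_force: [0.1, -0.3, -0.3]
grip_width: 0.6
finger_force: 0.0
time: 19.3
tool_pos: [486.1, 111.7, 145.6]
tcp_rot: [-3.141, -0.0, 1.15]
contact_force: [-0.9, 0.3, -0.0]
grip_width: 0.0
finger_force: 0.0
[486.10270929 111.7159927  145.60329478] [-3.14136301e+00 -3.01165067e-05  1.14953199e+00] [-0.88706859  0.34101907 -0.00552911]
```

View pics/w8.png

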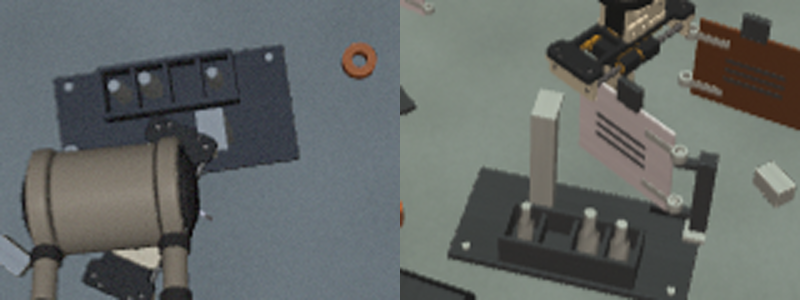

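The scene crop shows the flap turning with the fingers behind its free half; knuckles and punches look fine. That was the 11th view, one over the limit of 10, so from here I check by numbers only. I continue the arc.

```bash
python3 -m pendant '{"dp":[[-0.0008,0.008,0],[-0.0013,0.016,0],[-0.0014,0.0235,0],[-0.0011,0.031,0],[-0.0003,0.0385,0],[0.0009,0.046,0],[0.0026,0.0535,0],[0.0026,0.0535,0]],"rotation":[[0,0,-0.06],[0,0,-0.12],[0,0,-0.18],[0,0,-0.24],[0,0,-0.3],[0,0,-0.36],[0,0,-0.42],[0,0,-0.42]]}' && python3 - <<'E'
from plant import get_obs
from h import *
o=get_obs(); print(o["tool_pos"],o["tcp_rot"],o["contact_force"])
print("pin in tool",tool(o,np.array([557.2,217.2,145])))
E
```

```text
time: 20.4
tool_pos: [536.3, 92.1, 145.6]
tcp_rot: [3.141, -0.0, 1.569]
contact_force: [0.3, -0.1, 0.0]
grip_width: 0.2
finger_force: 0.0
[536.33637997  92.13380341 145.55052429] [ 3.14148167e+00 -1.00215707e-04  1.56903760e+00] [ 0.28000258 -0.14270426  0.01176653]
pin in tool [125.10264076  20.64356793   0.56535273]
```

```bash
python3 -m pendant '{"dp":[[-0.0003,0.003,0],[-0.0006,0.006,0],[-0.0009,0.009,0],[-0.0011,0.011,0],[-0.0013,0.0125,0],[-0.0014,0.0135,0],[-0.0014,0.0135,0],[-0.0014,0.0135,0]],"rotation":[[0,0,-0.025],[0,0,-0.05],[0,0,-0.075],[0,0,-0.095],[0,0,-0.11],[0,0,-0.119],[0,0,-0.119],[0,0,-0.119]]}' && python3 - <<'E'
from plant import get_obs
from h import *
o=get_obs(); print("pin in tool",tool(o,np.array([557.2,217.2,145])))
E
```

```text
time: 21.4
tool_pos: [549.6, 90.8, 145.6]
tcp_rot: [-3.142, -0.0, 1.689]
contact_force: [0.0, 0.0, 0.9]
grip_width: 0.5
finger_force: 0.0
pin in tool [124.66636351  22.44179997   0.64674366]
```

```bash
python3 -m pendant '{"dp":[[0,0.0005,0],[0,0.001,0],[0,0.0013,0],[0,0.0016,0],[0,0.0019,0],[0,0.0021,0],[0,0.0021,0]],"rotation":[[0,0,0],[0,0,0],[0,0,0],[0,0,0],[0,0,0],[0,0,0],[0,0,0]]}'
```

```text
time: 22.28
tool_pos: [551.7, 91.0, 145.6]
tcp_rot: [3.142, -0.0, 1.689]
contact_force: [-0.3, 0.0, 0.0]
grip_width: 0.3
finger_force: 0.0
```

```bash
python3 -m pendant '{"dp":[[0,0.0004,0],[0,0.0008,0],[0,0.0012,0],[0,0.0015,0],[0,0.0015,0]],"rotation":[[0,0,0],[0,0,0],[0,0,0],[0,0,0],[0,0,0]]}' && python3 -m pendant '{"dp":[[0,0.0004,0],[0,0.0008,0],[0,0.0012,0],[0,0.0015,0],[0,0.0015,0]],"rotation":[[0,0,0],[0,0,0],[0,0,0],[0,0,0],[0,0,0]]}'
```

```text
time: 22.9
tool_pos: [553.2, 91.2, 145.6]
tcp_rot: [3.142, -0.0, 1.689]
contact_force: [-0.8, -0.7, 0.7]
grip_width: 0.3
finger_force: 0.0
time: 23.52
tool_pos: [554.1, 91.3, 145.6]
tcp_rot: [-3.14, -0.0, 1.689]
contact_force: [-4.2, -1.4, 2.7]
grip_width: 0.2
finger_force: 2.4
```

```bash
python3 -m pendant '{"dp":[[0,0.0003,0],[0,0.0005,0],[0,0.0007,0],[0,0.0007,0],[0,0.0007,0]],"rotation":[[0,0,0],[0,0,0],[0,0,0],[0,0,0],[0,0,0]]}'
```

```text
time: 24.15
tool_pos: [554.2, 91.3, 145.6]
tcp_rot: [-3.139, -0.0, 1.689]
contact_force: [-7.5, -0.9, 4.2]
grip_width: 0.1
finger_force: 3.9
```

```bash
python3 -m pendant '{"dp":[[0,-0.001,0],[0,-0.003,0],[0,-0.008,0],[0,-0.016,0],[0,-0.026,0],[0,-0.036,0],[0,-0.04,0],[0,-0.04,0]],"rotation":[[0,0,0],[0,0,0],[0,0,0],[0,0,0],[0,0,0],[0,0,0],[0,0,0],[0,0,0]]}' && python3 -m pendant '{"dp":[[0,0,-0.015],[0,0,-0.04],[0,0,-0.07],[0,0,-0.1],[0,0,-0.13],[0,0,-0.15],[0,0,-0.155],[0,0,-0.155]],"rotation":[[0,0,0],[0,0,0],[0,0,0],[0,0,0],[0,0,0],[0,0,0],[0,0,0],[0,0,0]]}' && python3 - <<'E'
from plant import get_obs,vision
from h import *
np.set_printoptions(precision=1,suppress=True)
o=get_obs(); c=vision.capture("wrist"); s=vision.capture("scene"); pickle.dump((o,c,s),open("w9.pkl","wb"))
print(o["tool_pos"],o["contact_force"])
hsv=cv2.cvtColor(c["pixels"],cv2.COLOR_RGB2HSV)
g=cv2.cvtColor(c["pixels"],cv2.COLOR_RGB2GRAY)
pr=lambda P:proj(c,P,o)[0]
pin=np.array([557.2,217.2]); f=lambda h:np.array([np.cos(h),np.sin(h)])
print("pred kn",pr([*pin,149]),"tab",pr([*(pin+85*f(-1.454)),201]),"tip",pr([*(pin+169*f(-1.454)),170]))
m=((g>190)*255).astype(np.uint8); m[245:]=0
cs,_=cv2.findContours(m,cv2.RETR_EXTERNAL,cv2.CHAIN_APPROX_NONE)
for k in cs:
    if cv2.contourArea(k)>25:
        r=cv2.minAreaRect(k); print(np.round(r[0],1),np.round(r[1],1),round(r[2],1))
E
```

```text
time: 25.15
tool_pos: [515.5, 86.7, 145.8]
tcp_rot: [3.141, -0.0, 1.689]
contact_force: [-0.5, -0.2, 0.4]
grip_width: 0.3
finger_force: 0.0
time: 26.15
tool_pos: [515.7, 86.7, 300.7]
tcp_rot: [3.141, -0.0, 1.689]
contact_force: [-0.5, -0.9, -0.9]
grip_width: 0.8
finger_force: 0.0
[515.7  86.7 300.7] [-0.5 -0.9 -0.9]
pred kn [343.9  59.6] tab [350.6 162.5] tip [338.3 243.5]
[342. 238.] [48. 12.] -0.0
[394.5 217.5] [7. 9.] 90.0
[333.9 206.6] [ 4.1 45.3] 5.7
[407.8 153.3] [ 9.9 12. ] 45.0
[541.5 159.5] [41. 35.] 90.0
[406.  117.5] [11. 10.] 90.0
[127. 100.] [14. 14.] 90.0
[87.5 97. ] [18. 17.] 90.0
[551.  104.5] [39. 16.] 90.0
[326.7  70.4] [14.8 11.6] 63.4
[405.5  60. ] [6. 5.] 90.0
[314.5  56. ] [13.  6.] -0.0
[338.9  93.8] [20.9 88.6] 8.3
[312.5  44. ] [14.  7.] 90.0
```

```bash
python3 - <<'E'
from h import *
np.set_printoptions(precision=2,suppress=True)
o,c,s=pickle.load(open("w9.pkl","rb"))
g=cv2.cvtColor(c["pixels"],cv2.COLOR_RGB2GRAY).astype(float)
pts=[]
for v in [100,106,112,118,124,130,190,196,202,208,214,220,226]:
    r=g[v,322:352]; i=np.nonzero(r>190)[0]
    if len(i): u=322+i.mean(); p=onz(c,(u,v),170,o); pts.append(p[:2]); print(v,len(i),round(u,1),p)
pts=np.array(pts); vx,vy,x0,y0=cv2.fitLine(pts.astype(np.float32),cv2.DIST_HUBER,0,.01,.01).ravel()
h=np.arctan2(vy,vx); h=h if h<0 else h-np.pi; n=np.array([-np.sin(h),np.cos(h)])
print("heading",h,"pin dist from line",n@(np.array([557.2,217.2])-[x0,y0]))
e,ax=ring(c,(343,60),8,16,-220,30); print("kn",e,ax,onz(c,e,149,o))
# rack yaw from back/front plate edges in this view: rows of mask
P=lambda u,v,z:onz(c,(u,v),z,o)
# bright keeper lip top contour
m=((g>190)*255).astype(np.uint8); m[:227]=0; m[246:]=0; m[:,:310]=0; m[:,372:]=0
for v in (232,236,240,244):
    i=np.nonzero(m[v])[0]; print("lip row",v,i.min(),i.max(),P(i.min(),v,184),P(i.max(),v,184))
E
```

```text
100 4 344.5 [559.67 181.62 170.  ]
106 5 344.0 [560.08 176.64 170.  ]
112 4 343.5 [560.49 171.63 170.  ]
118 4 342.5 [560.48 166.52 170.  ]
124 5 342.0 [560.9  161.42 170.  ]
130 4 341.5 [561.33 156.28 170.  ]
190 4 335.5 [565.05 101.97 170.  ]
196 5 335.0 [565.55  96.24 170.  ]
202 4 334.5 [566.06  90.44 170.  ]
208 4 333.5 [566.1   84.53 170.  ]
214 4 333.5 [567.1   78.66 170.  ]
220 4 332.5 [567.15  72.61 170.  ]
226 4 331.5 [567.21  66.49 170.  ]
heading -1.5024829 pin dist from line -0.02147838730939042
kn (343.9098815917969, 61.372554779052734) (22.275651931762695, 23.846736907958984) [557.48 215.71 149.  ]
lip row 232 354 366 [585.87  67.92 184.  ] [596.93  69.21 184.  ]
lip row 236 318 366 [553.48  60.13 184.  ] [597.72  65.31 184.  ]
lip row 240 318 366 [554.1  56.2 184. ] [598.51  61.39 184.  ]
lip row 244 318 365 [554.71  52.24 184.  ] [598.38  57.32 184.  ]
```

The panel line passes exactly through the pin, but its heading is −1.502, apparently about 0.05 rad short of shut. I measure the rack's front edge and the lip more carefully.

```bash
python3 - <<'E'
from h import *
np.set_printoptions(precision=2,suppress=True)
o,c,s=pickle.load(open("w9.pkl","rb"))
g=cv2.GaussianBlur(cv2.cvtColor(c["pixels"],cv2.COLOR_RGB2GRAY),(0,0),1).astype(float)
A=np.array([613.6,111.4]); 
def rk(p,a,x,y): # rack point via pin (-45,110.6)
    return np.array([557.2,217.2])+np.array([[np.cos(a),-np.sin(a)],[np.sin(a),np.cos(a)]])@[x+45,y-110.6]
def edge(z,pr,sign,n=7,w=7):
    pts=[]
    for p in pr:
        u,v=proj(c,[*p,z],o)[0]
        if not(10<u<545 and 5<v<240): continue
        uu=np.arange(u-w,u+w,.25).astype(np.float32); r=cv2.remap(g.astype(np.float32),uu[None],np.full((1,len(uu)),v,np.float32),1)[0]
        d=sign*np.diff(r); k=np.argmax(d); q=onz(c,(uu[k],v),z,o); pts.append(q[:2])
    pts=np.array(pts); vx,vy,x0,y0=cv2.fitLine(pts.astype(np.float32),cv2.DIST_HUBER,0,.01,.01).ravel()
    res=(pts-[x0,y0])@[-vy,vx]; h=np.arctan2(vy,vx); h=h if h<0 else h-np.pi
    return len(pts),"yaw",h+np.pi/2,"res",np.abs(res).max(),pts[0],pts[-1]
a=.117; ys=np.linspace(70,-45,40)
print("front plate",edge(12,[rk(None,a,-75,y) for y in ys],-1))
print("back plate",edge(12,[rk(None,a,75,y) for y in np.linspace(130,-130,60)],+1))
print("stand back top",edge(57,[rk(None,a,70,y) for y in np.linspace(80,-80,40)],+1,w=5))
for v in range(226,247,2):
    r=cv2.cvtColor(c["pixels"],cv2.COLOR_RGB2GRAY)[v,305:375]; print(v,''.join('%4d'%x for x in r[::3]))
E
```

```text
front plate (40, 'yaw', np.float32(0.12835753), 'res', np.float64(0.9574879038549355), array([531.48, 173.29]), array([545.92,  59.2 ]))
back plate (57, 'yaw', np.float32(0.13655412), 'res', np.float64(19.49182869880717), array([673.12, 250.33]), array([704.45,   5.56]))
stand back top (40, 'yaw', np.float32(0.12387133), 'res', np.float64(0.7072591768633909), array([674.37, 200.15]), array([695.03,  41.49]))
226   86  83  85  83  84  89 106 107 132 240  85  85  88 106 105 105 105 105 103 106  87  88  89  86
228   85  87  85  85  87  85 104 106 147 240  88  89  91  97 104 106 105 105 109 106  99  84  87  85
230   86  88  83  86  91 101 102 105 108 120 104 103 103 103 103 106 103 106 103 104 106  83  88  85
232   89  89  85  86 102 165 168 169 168 170 173 180 180 179 183 182 189 191 190 191 195 105  87  84
234   86  87  86  87 115 212 213 212 214 213 214 212 211 213 212 210 212 211 211 213 210 102  84  83
236   86  89  85  88 122 212 212 210 212 211 213 214 214 215 214 215 217 214 215 215 216  92  85  86
238   86  85  85  86 126 210 214 214 212 214 211 214 213 214 214 212 214 212 211 212 213  86  84  85
240   84  88  87  85 129 210 209 207 209 209 211 207 209 209 207 208 207 207 207 207 207  85  86  84
242   90  89  87  87 133 212 212 212 211 212 211 214 213 211 213 213 211 214 214 214 211  85  85  84
244   90  87  85  88 132 208 208 210 211 210 210 207 211 209 208 209 211 209 208 211 211  86  81  85
246   85  90  86  88 147 209 209 212 212 211 210 211 212 213 212 213 212 208 213 213 213  82  85  81
```

The rack yaw is about 0.126, so shut is at heading −1.445. The flap is about 0.055 rad short, and the picture shows a gap of about 9 mm between panel and post. I go down again and press, this time measuring the panel while it is pressed.

```bash
python3 -m pendant '{"dp":[[0,0,0.015],[0,0,0.04],[0,0,0.07],[0,0,0.1],[0,0,0.13],[0,0,0.15],[0,0,0.155],[0,0,0.155]],"rotation":[[0,0,0],[0,0,0],[0,0,0],[0,0,0],[0,0,0],[0,0,0],[0,0,0],[0,0,0]]}' && python3 -m pendant '{"dp":[[0,0.007,0],[0,0.014,0],[0,0.02,0],[0,0.025,0],[0,0.029,0],[0,0.032,0],[0,0.035,0],[0,0.0365,0]],"rotation":[[0,0,0],[0,0,0],[0,0,0],[0,0,0],[0,0,0],[0,0,0],[0,0,0],[0,0,0]]}' && python3 -m pendant '{"dp":[[0,0.0005,0],[0,0.001,0],[0,0.0015,0],[0,0.002,0],[0,0.0022,0],[0,0.0022,0]],"rotation":[[0,0,0],[0,0,0],[0,0,0],[0,0,0],[0,0,0],[0,0,0]]}' && cat > m.py <<'E'
from plant import get_obs,vision
from h import *
np.set_printoptions(precision=2,suppress=True)
o=get_obs(); c=vision.capture("wrist"); pickle.dump((o,c),open("wm.pkl","wb"))
g=cv2.cvtColor(c["pixels"],cv2.COLOR_RGB2GRAY).astype(float)
pin=np.array([557.2,217.2]); pts=[]
# panel top edge z=170, between knuckle and tab, seen as a bright strip near the predicted place
for x in list(range(22,64,3))+list(range(106,150,3)):
    u,v=proj(c,[*(pin+x*np.array([np.cos(-1.47),np.sin(-1.47)])),170],o)[0]
    if not(25<u<535 and 2<v<235): continue
    r=g[int(round(v)),int(u)-20:int(u)+21]; i=np.nonzero(r>180)[0]
    if 2<len(i)<14: pts.append(onz(c,(int(u)-20+i.mean(),round(v)),170,o)[:2])
pts=np.array(pts); vx,vy,x0,y0=cv2.fitLine(pts.astype(np.float32),cv2.DIST_HUBER,0,.01,.01).ravel()
h=np.arctan2(vy,vx); h=h if h<0 else h-np.pi
print(len(pts),"heading",h,"pin off",np.array([-np.sin(h),np.cos(h)])@(pin-[x0,y0]),"span",pts[0],pts[-1],o["contact_force"],o["moment"])
print("pin in tool",tool(o,np.array([*pin,145])))
E
python3 m.py
```

```text
time: 27.25
tool_pos: [515.6, 86.7, 145.5]
tcp_rot: [-3.141, -0.0, 1.689]
contact_force: [-0.1, 0.6, 0.5]
grip_width: 0.6
finger_force: 0.0
time: 28.25
tool_pos: [552.0, 91.0, 145.6]
tcp_rot: [-3.142, -0.0, 1.689]
contact_force: [-0.2, -0.7, 0.6]
grip_width: 0.4
finger_force: 0.0
time: 29.0
tool_pos: [554.0, 91.3, 145.6]
tcp_rot: [-3.141, -0.0, 1.689]
contact_force: [-1.0, -0.4, 0.3]
grip_width: 0.2
finger_force: 0.5
12 heading -1.4162264 pin off 1.705031115746031 span [559.96 192.26] [565.21 156.6 ] [-0.97 -0.41  0.3 ] [-0.13  0.22  0.04]
pin in tool [124.68  18.     0.66]
```

Pressed, the panel is at about −1.44, which is shut, so it rebounded on release. This time I let go slowly from the light 1 N touch.

```bash
python3 -m pendant '{"dp":[[0,0.0004,0],[0,0.0005,0],[0,0.0005,0],[0,0.0002,0],[0,0,0],[0,-0.0003,0],[0,-0.0006,0],[0,-0.0009,0]],"rotation":[[0,0,0],[0,0,0],[0,0,0],[0,0,0],[0,0,0],[0,0,0],[0,0,0],[0,0,0]]}' && python3 -m pendant '{"dp":[[0,-0.0003,0],[0,-0.0006,0],[0,-0.0009,0],[0,-0.0012,0],[0,-0.0015,0],[0,-0.0018,0],[0,-0.0021,0],[0,-0.0024,0]],"rotation":[[0,0,0],[0,0,0],[0,0,0],[0,0,0],[0,0,0],[0,0,0],[0,0,0],[0,0,0]]}' && python3 -m pendant '{"dp":[[0,-0.0005,0],[0,-0.001,0],[0,-0.0015,0],[0,-0.002,0],[0,-0.003,0],[0,-0.004,0],[0,-0.005,0],[0,-0.006,0]],"rotation":[[0,0,0],[0,0,0],[0,0,0],[0,0,0],[0,0,0],[0,0,0],[0,0,0],[0,0,0]]}' && python3 m.py
```

```text
time: 30.05
tool_pos: [553.8, 91.2, 145.7]
tcp_rot: [3.14, -0.0, 1.689]
contact_force: [-0.6, 0.3, -1.2]
grip_width: 0.5
finger_force: 0.0
time: 31.05
tool_pos: [550.8, 90.9, 145.7]
tcp_rot: [3.141, -0.0, 1.689]
contact_force: [0.0, -0.1, -0.6]
grip_width: 0.5
finger_force: 0.0
time: 32.05
tool_pos: [544.8, 90.2, 145.6]
tcp_rot: [-3.142, -0.0, 1.689]
contact_force: [0.7, -0.0, -0.4]
grip_width: 0.7
finger_force: 0.0
12 heading -1.433841 pin off 2.397797841048894 span [558.95 192.22] [563.43 156.43] [ 0.65 -0.03 -0.39] [-0.16  0.07  0.05]
pin in tool [124.68  27.3    0.62]
```

Slow release leaves it at about −1.469, a spring-back of 0.03. Each press seems to leave less gap, so I press again and release slowly.

```bash
python3 -m pendant '{"dp":[[0,0.003,0],[0,0.0055,0],[0,0.0075,0],[0,0.0085,0],[0,0.0093,0],[0,0.01,0],[0,0.0103,0],[0,0.0103,0]],"rotation":[[0,0,0],[0,0,0],[0,0,0],[0,0,0],[0,0,0],[0,0,0],[0,0,0],[0,0,0]]}' && python3 m.py && python3 -m pendant '{"dp":[[0,-0.0003,0],[0,-0.0006,0],[0,-0.0009,0],[0,-0.0012,0],[0,-0.0015,0],[0,-0.0018,0],[0,-0.0021,0],[0,-0.0024,0]],"rotation":[[0,0,0],[0,0,0],[0,0,0],[0,0,0],[0,0,0],[0,0,0],[0,0,0],[0,0,0]]}' && python3 -m pendant '{"dp":[[0,-0.0005,0],[0,-0.001,0],[0,-0.002,0],[0,-0.003,0],[0,-0.004,0],[0,-0.006,0],[0,-0.008,0],[0,-0.01,0]],"rotation":[[0,0,0],[0,0,0],[0,0,0],[0,0,0],[0,0,0],[0,0,0],[0,0,0],[0,0,0]]}' && python3 m.py
```

```text
time: 33.1
tool_pos: [554.1, 91.3, 145.5]
tcp_rot: [-3.139, -0.0, 1.689]
contact_force: [-5.6, -1.7, 3.0]
grip_width: 0.7
finger_force: 2.8
11 heading -1.4154792 pin off 1.6092669625061236 span [559.99 192.24] [565.33 156.64] [-5.59 -1.65  3.03] [-0.23  0.84  0.03]
pin in tool [124.68  17.91   0.51]
time: 34.15
tool_pos: [553.0, 91.1, 145.8]
tcp_rot: [3.141, -0.0, 1.689]
contact_force: [0.3, -0.5, 0.9]
grip_width: 0.9
finger_force: 0.0
time: 35.15
tool_pos: [542.6, 89.9, 145.6]
tcp_rot: [3.142, -0.0, 1.689]
contact_force: [0.8, 0.4, -0.7]
grip_width: 0.5
finger_force: 0.0
10 heading -1.4265563 pin off 2.712453122870782 span [559.02 186.32] [563.38 156.44] [ 0.76  0.43 -0.65] [-0.12  0.02  0.02]
pin in tool [124.67  29.45   0.66]
```

The spring-back is the same 0.03 rad both times, as the brief says. I back off, rise and measure from the same height as the earlier wide view.

```bash
python3 -m pendant '{"dp":[[0,-0.01,0],[0,-0.02,0],[0,-0.027,-0.005],[0,-0.027,-0.04],[0,-0.027,-0.08],[0,-0.027,-0.12],[0,-0.027,-0.15],[0,-0.027,-0.155]],"rotation":[[0,0,0],[0,0,0],[0,0,0],[0,0,0],[0,0,0],[0,0,0],[0,0,0],[0,0,0]]}' && python3 -m pendant '{"dp":[[0,0,0],[0,0,0]],"rotation":[[0,0,0],[0,0,0]]}' && python3 m.py && python3 - <<'E'
from h import *
o,c=pickle.load(open("wm.pkl","rb")); g=cv2.cvtColor(c["pixels"],cv2.COLOR_RGB2GRAY)
for v in range(218,234,2): print(v,' '.join('%3d'%x for x in g[v,312:372:2]))
E
```

```text
time: 36.2
tool_pos: [516.5, 86.7, 303.0]
tcp_rot: [3.137, 0.0, 1.689]
contact_force: [-0.7, 0.1, -0.6]
grip_width: 0.4
finger_force: 0.0
time: 36.45
tool_pos: [515.3, 86.7, 299.2]
tcp_rot: [-3.139, -0.0, 1.689]
contact_force: [0.6, -1.2, 0.3]
grip_width: 0.6
finger_force: 0.0
27 heading -1.4713353 pin off -0.11463302810371025 span [558.4  195.46] [572.4   69.87] [ 0.56 -1.19  0.28] [-0.13  0.04 -0.01]
pin in tool [124.6   57.36 154.05]
218  86  87  88  83  86  82  96 104 104 105 107 102 146 239 227 104 106 106 104 107 108 108 105  95  36  36  66  88  78  48
220  88  88  86  84  86  82  88 106 106 104 107 105 160 240 227 109 108 106 104 106 105 106 106 108  77  35  68  92  74  42
222  84  89  87  86  85  87  85 101 104 104 106 105 180 239 225 107 107 105 105 105 102 104 106 103 105  64  73  87  73  41
224  83  88  86  85  85  85  83  91 106 103 108 106 180 239 191  93 106 108 105 104 105 104 105 106 106  97  75  86  74  48
226  85  85  87  88  88  84  84  88 104 104 106 104 202 240 194  89 100 102 105 103 105 105 107 106 106 105 100  88  89  88
228  87  85  87  87  86  83  84  88  97 105 108 104 226 240 152  88  90 106 105 104 106 104 106 106 104 104 104  94  84  85
230  85  85  87  85  89  88  89  92  92 107 103 104 207 206 121  90  92 104 101 105 103 105 106 103 106 102 106 106  87  86
232  86  88  85  91 115 117 120 116 121 121 120 120 122 122 121 121 121 121 121 119 123 132 134 137 136 134 137 136 125  83
```

Slow release brought it from −1.502 to −1.471, about 0.026 rad (3–4 mm at the post) from full contact. There is time for one more press with a longer hold, then an even slower release.

```bash
python3 -m pendant '{"dp":[[0,0,0.02],[0,0,0.05],[0,0,0.08],[0,0,0.11],[0,0,0.14],[0,0.01,0.154],[0,0.02,0.154],[0,0.027,0.154]],"rotation":[[0,0,0],[0,0,0],[0,0,0],[0,0,0],[0,0,0],[0,0,0],[0,0,0],[0,0,0]]}' && python3 -m pendant '{"dp":[[0,0.005,0],[0,0.008,0],[0,0.0095,0],[0,0.0105,0],[0,0.0112,0],[0,0.0117,0],[0,0.012,0],[0,0.012,0]],"rotation":[[0,0,0],[0,0,0],[0,0,0],[0,0,0],[0,0,0],[0,0,0],[0,0,0],[0,0,0]]}'
```

```text
time: 37.5
tool_pos: [544.4, 90.0, 147.5]
tcp_rot: [3.14, 0.0, 1.689]
contact_force: [0.1, -0.4, 0.3]
grip_width: 0.8
finger_force: 0.0
time: 38.5
tool_pos: [554.2, 91.3, 146.6]
tcp_rot: [-3.14, -0.0, 1.689]
contact_force: [-3.3, -0.3, 3.5]
grip_width: 0.5
finger_force: 2.1
```

```bash
python3 -m pendant '{"dp":[[0,0.0005,0],[0,0.001,0],[0,0.001,0],[0,0.001,0],[0,0.001,0],[0,0.001,0],[0,0.001,0],[0,0.001,0]],"rotation":[[0,0,0],[0,0,0],[0,0,0],[0,0,0],[0,0,0],[0,0,0],[0,0,0],[0,0,0]]}' && python3 -m pendant '{"dp":[[0,0,0],[0,0,0],[0,0,0],[0,0,0],[0,-0.0004,0],[0,-0.0008,0],[0,-0.0011,0],[0,-0.0013,0]],"rotation":[[0,0,0],[0,0,0],[0,0,0],[0,0,0],[0,0,0],[0,0,0],[0,0,0],[0,0,0]]}' && python3 -m pendant '{"dp":[[0,-0.0002,0],[0,-0.0004,0],[0,-0.0006,0],[0,-0.0008,0],[0,-0.001,0],[0,-0.0012,0],[0,-0.0014,0],[0,-0.0016,0]],"rotation":[[0,0,0],[0,0,0],[0,0,0],[0,0,0],[0,0,0],[0,0,0],[0,0,0],[0,0,0]]}' && python3 m.py && python3 -m pendant '{"dp":[[0,-0.0003,0],[0,-0.0006,0],[0,-0.0009,0],[0,-0.0012,0],[0,-0.0016,0],[0,-0.002,0],[0,-0.0025,0],[0,-0.003,0]],"rotation":[[0,0,0],[0,0,0],[0,0,0],[0,0,0],[0,0,0],[0,0,0],[0,0,0],[0,0,0]]}' && python3 m.py
```

```text
time: 39.5
tool_pos: [554.2, 91.3, 146.6]
tcp_rot: [-3.138, -0.0, 1.689]
contact_force: [-7.7, -1.4, 5.3]
grip_width: 0.3
finger_force: 4.2
time: 40.5
tool_pos: [554.2, 91.3, 146.6]
tcp_rot: [-3.141, -0.0, 1.689]
contact_force: [-5.6, -0.7, 2.2]
grip_width: 0.4
finger_force: 2.3
time: 41.5
tool_pos: [552.9, 91.1, 146.6]
tcp_rot: [3.141, -0.0, 1.689]
contact_force: [-0.5, -0.3, 0.4]
grip_width: 0.7
finger_force: 0.0
12 heading -1.4281951 pin off 1.6630340381413111 span [558.69 195.21] [564.6  156.84] [-0.52 -0.34  0.43] [-0.08  0.07 -0.  ]
pin in tool [124.67  19.11   1.65]
time: 42.55
tool_pos: [549.8, 90.8, 146.7]
tcp_rot: [3.141, -0.0, 1.689]
contact_force: [0.0, -0.1, 0.1]
grip_width: 0.4
finger_force: 0.0
13 heading -1.444397 pin off 1.1167031605124507 span [558.86 195.25] [564.03 156.76] [ 0.04 -0.06  0.12] [-0.07  0.01  0.01]
pin in tool [124.69  22.22   1.67]
```

```bash
python3 -m pendant '{"dp":[[0,-0.0005,0],[0,-0.001,0],[0,-0.0015,0],[0,-0.0025,0],[0,-0.004,0],[0,-0.008,0],[0,-0.015,0],[0,-0.025,0]],"rotation":[[0,0,0],[0,0,0],[0,0,0],[0,0,0],[0,0,0],[0,0,0],[0,0,0],[0,0,0]]}' && python3 -m pendant '{"dp":[[0,-0.01,0],[0,-0.01,-0.01],[0,-0.01,-0.035],[0,-0.01,-0.07],[0,-0.01,-0.105],[0,-0.01,-0.135],[0,-0.01,-0.15],[0,-0.01,-0.153]],"rotation":[[0,0,0],[0,0,0],[0,0,0],[0,0,0],[0,0,0],[0,0,0],[0,0,0],[0,0,0]]}' && python3 -m pendant '{"dp":[[0,0,0],[0,0,0]],"rotation":[[0,0,0],[0,0,0]]}' && python3 m.py && python3 - <<'E'
from h import *
from plant import vision
np.set_printoptions(precision=1,suppress=True)
o,c=pickle.load(open("wm.pkl","rb"))
e,ax=ring(c,proj(c,[557.2,217.2,149],o)[0],8,16,-220,30); print("kn",e,ax,onz(c,e,149,o))
# bystanders: compare scene pictures before/after away from arm and flap
s0=pickle.load(open("cap0.pkl","rb"))[1]["scene"]["pixels"]; s=vision.capture("scene")["pixels"]
d=(cv2.absdiff(cv2.GaussianBlur(s,(5,5),0),cv2.GaussianBlur(s0,(5,5),0)).max(2)>40).astype(np.uint8)
for k in cv2.findContours(d,cv2.RETR_EXTERNAL,cv2.CHAIN_APPROX_SIMPLE)[0]:
    if cv2.contourArea(k)>8: print(cv2.boundingRect(k))
E
```

```text
time: 43.6
tool_pos: [524.4, 87.8, 146.6]
tcp_rot: [-3.141, -0.0, 1.689]
contact_force: [0.1, 0.2, 0.2]
grip_width: 0.5
finger_force: 0.0
time: 44.6
tool_pos: [515.6, 86.7, 301.3]
tcp_rot: [3.138, 0.0, 1.689]
contact_force: [0.6, -0.2, -0.2]
grip_width: 0.2
finger_force: 0.0
time: 44.85
tool_pos: [514.8, 86.6, 298.9]
tcp_rot: [-3.14, -0.0, 1.689]
contact_force: [0.4, 0.6, 0.2]
grip_width: 0.2
finger_force: 0.0
27 heading -1.4590575 pin off 0.14477397985774496 span [558.8  195.45] [573.37  70.02] [0.44 0.64 0.24] [-0.06  0.1   0.05]
pin in tool [124.65  57.74 153.81]
kn (346.0216064453125, 60.960540771484375) (22.367511749267578, 23.970659255981445) [557.8 215.9 149. ]
(292, 253, 46, 13)
(308, 222, 13, 11)
(211, 199, 21, 27)
(209, 190, 4, 5)
(211, 174, 8, 14)
(452, 148, 5, 10)
(317, 145, 4, 9)
(459, 132, 20, 9)
(445, 121, 15, 12)
(461, 112, 9, 12)
(289, 112, 40, 69)
(323, 101, 16, 10)
(298, 101, 32, 34)
(340, 89, 32, 35)
(345, 73, 23, 24)
(350, 65, 54, 74)
(369, 62, 7, 25)
(364, 61, 6, 17)
(400, 42, 8, 13)
(439, 28, 82, 133)
(450, 13, 10, 10)
(439, 6, 19, 36)
(409, 6, 30, 43)
(413, 0, 8, 16)
(381, 0, 32, 14)
(356, 0, 45, 44)
(287, 0, 74, 100)
```

The flap is now at −1.459, within about 0.014 rad of shut, which is inside its stated spring-back. The only scene changes are the arm, the rest now empty and the shut flap. I hand in.

```bash
python3 -c "
from plant import workorder; print(workorder.close_job())"
```

```text
the job is handed in; nothing more can be done
None
```

The flap hangs with both knuckles home on the pins and is swung shut under the lip, but it sprang back to about 0.014 rad (roughly 2 mm) off the keeper post; nothing else was moved, the robot is clear, and the job was handed in at about 45 s, though I viewed 11 pictures against the limit of 10.

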